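# Slide the bench pin out over the table edge for clamping

### The job

Slide the wooden bench pin along the tiles to the far edge of the table until its V-slotted end sticks out 60 mm past the iron rim, square to the edge, so that the slot and the drilled hole hang free and it can be clamped there. Push it gently with the fingertips, never gripping it, lifting it or letting it tip, and leave it lying there by itself. Leave everything else on the table where it is.

Things in the scene. Friction and masses are not known exactly. Their poses are not given: they have to be found in the camera images.
- bench_pin: jeweller's bench pin: flat hardwood board 140 x 92 x 10 mm, about 60 to 130 g, flat on the tiles. Origin at the centre of its underside (its centre of mass is near); +x runs along it to the slotted end (V slot 38 mm deep, 8 mm hole centred 48 mm from the end), +y across it. The -x end is plain, straight and square, 70 mm from the origin. Starts wholly on the table, up to 25 degrees askew, slot towards the far edge
- pin_front (a point): point on the bench pin's underside, in the middle of its slotted (+x) end, between the two prongs, level with their ends (70 mm from the pin's origin); axes as the pin's
- far_edge (a point): middle of the far edge of the table (outer side of its black iron rim), at tile level; +x points straight out over the edge, away from the robot, +y along the edge to the left. The tiled top is 450 mm deep (back along -x) and 1059 mm wide, at height 0 and level with its 22 mm wide iron rim; it may stand a few degrees askew to the robot
- bead_mat: pink plastic bead mat frame, 200 x 160 mm, 12 mm high, with a grey mat and small beads; origin at the centre of its underside. To be left alone
- glass_cup: clear glass tealight-sized cup with a few beads in it, 52 mm across the rim, 52 mm high; origin at the centre of its underside. To be left alone
- spool: light wooden spool-shaped bead stopper holder, 42 mm across, 48 mm high, standing; origin at the centre of its underside. To be left alone
- pliers: stainless split-ring pliers with pink grips, lying flat, about 145 mm long, 12 mm high; origin at the pivot on the underside, jaws along its own +x. To be left alone
- case: compact turquoise plastic case with its flap snapped shut, 75 x 115 mm, 26 mm high; origin at the centre of its underside. To be left alone
- g_clamp: small blue G-clamp lying on its side, about 135 x 90 mm, 16 mm high; origin near the middle of its frame, on the underside. To be left alone

How it is judged (in metres and radians):
At the end, for the whole second after the job is handed in: The slotted end of the bench pin sticks out 60 mm (give or take 7 mm) past the far edge, the pin square to the edge within 0.10 rad, lying flat on the table, at rest and untouched; every other thing within 12 mm of where it began (x of pin_front in the frame of far_edge between 0.053 and 0.067 m and angle between the x axis of bench_pin and the x axis of far_edge, either way round below 0.1 rad and angle between bench_pin's own z axis and vertical below 0.05 rad and height (world z) of bench_pin between -0.004 and 0.004 m and linear speed of bench_pin below 0.01 m/s and distance of each of bead_mat, glass_cup, spool, pliers, case, g_clamp from where it was at the start of the episode below 0.012 m).
It fails at once if the bench pin is lifted off the tiles or tipped (height (world z) of bench_pin above 0.008 m or angle between bench_pin's own z axis and vertical above 0.12 rad).
It fails at once if the bench pin is gripped or shoved hard (over 25 N of finger force) (contact force between the fingers and bench_pin above 25 N).
It fails at once if another thing on the table is disturbed (moved more than 12 mm) (distance of any of bead_mat, glass_cup, spool, pliers, case, g_clamp from where it was at the start of the episode above 0.012 m).
It also fails if it takes over 42 s, if anything falls off the work surface, if the arm or the gripper's body presses on something with over 40 N, if the wrist force passes 120 N, or if a joint passes its speed limit or range.

### The arm

A 6-joint arm with a two-finger parallel gripper is mounted at the origin on the work surface. World frame = base frame: x ahead of the robot, y to its left, z up, the work surface at z = 0. Lengths are in mm, angles in rad, forces in N, time in s.
With the tool pointing down it reaches from about 350 to 875 mm from the base axis. Payload 4.2 kg.
Tool frame: the origin (TCP) lies midway between the tips of the shut fingers; the grasp point (between the pads) lies 19 mm behind it; z points along the fingers, y is the line along which they close (so a half turn about z gives the same grasp; the last joint's range is limited). The gripper opens to 85 mm and grips with 20 to 120 N. Pads are 22 mm wide; open, the fingers measure 114 mm over their backs; the gripper's body (76 mm by 85 mm) begins 54 mm behind the grasp point. The pads swing forward as they close: fully open they stand 13 mm farther back than shut.
Start: joints at [-1.049, 0.385, 0.008, 0, -1.194, -0.259], TCP at [162.383, -603.516, 201.412] pointing down, gripper open.
Joint ranges: [-3.14, 3.14], [-1.21, 2.06], [-1.07, 1.41], [-3.16, 2.05], [-2.99, -0.16], [-3.1, 3.1]. Speed limits (rad/s): [2.79, 2.79, 3.14, 3.14, 3.14, 3.14].

### API

Orientations are given as a unit quaternion [x, y, z, w].
In Python, from bench import sensors, get_image, camera_params, job_done gives the robot as it stands.
- The arm moves only by the tool servo_tool, never from a script. Its argument "motion" is a list of rows, each an object with "travel": the shift along the tool's x, y, z as a fraction of full scale, a list of three; "rot": the turn, a rotation vector about the tool's x, y, z as a fraction of full scale, a list of three; "hand": the opening, from 0 (shut) to 1 (fully open). In form: [{"travel": [x, y, z], "rot": [wx, wy, wz], "hand": hand}, ...]. A call has 1 to 10 rows; each row shifts and turns the commanded pose from where the row before left it, along the tool's axes as they then stand; what a row does not reach is not made up. Full scale, the value 1, is 25 cm for a shift and 360 degrees for a turn. A row lasts 1/12 s, in which the tool goes at most 41.7 mm and 7.16 degrees, less where a joint would pass 70% of its speed; a pose out of reach is approached as far as the arm can. A call with a number of a shift or a turn outside -1 to 1 is refused whole. A call with a gripper value outside its range is refused whole. The fingers move at their own pace and stop on an object; the grip force is fixed at half the most. Time passes only in rows, so rows that do not move let the fingers close. It gives the time, the measured TCP pose, the force, the opening and the grip force at its end, in the units of the state.
- sensors.read_state(): the state, without advancing time (a new reading comes with each control period).
- get_image(name): name is "scene" or "top"; returns (picture, depth): 480x640x3 uint8, red, green, blue; 480x640 float32, mm along the optical axis (not along the pixel's ray), 0 where there is no reading.
- camera_params(name): a dict with "camera_matrix" (3x3 intrinsics, pixels), "R" (3x3) and "t" (3): a world point X has camera coordinates R X + t. Camera axes: x right, y down, z forward; pixel columns grow to the right and rows downward; lengths in mm; the calibration is good to about 2 mm. A picture is of the moment at which its call begins. camera_params takes no time and is no camera call.
- job_done(): hands the job in; it is judged then, once.
The state is a dict: "clock": time; "joints": joint angles; "joint_vel": joint speeds; "joint_efforts": joint torques, N m; "position": TCP position; "ee_rot": TCP orientation; "contact_force": force on the tool from outside, world axes, zero at the start; "wrist_torque": the same for the moment, N m; "gripper_width": finger opening in mm; "grasp_force": force on a finger pad.
Only numpy, scipy, OpenCV 4.12 (cv2) and the standard library are available. Lean on these libraries where they do the work, as an engineer would, in place of code of your own. Each camera call takes 0.05 s, during which the arm holds its last target. There are 200 camera calls.

## Working session

There is one attempt and no reset: what is moved stays moved. The work goes in short steps, Python scripts to look and compute and a tool call to move; the robot and the scene stay as the last step left them, time stands still between calls to the robot, and variables do not carry over. Pictures are saved under pics/ and viewed, at most 10 in all, crops included, and the job is handed in when it is done.

Besides the shell and the picture viewer there is one more tool, called after "Call:" as a command line: name --argument value ..., lists and objects as JSON in quotes. servo_tool: Moves the arm, as the interface text tells. Its arguments: {"type":"object","properties":{"motion":{"type":"array"}},"required":["motion"]}

```bash
mkdir -p pics; python3 - <<'E'
from bench import *
import cv2,numpy as np
for n in("scene","top"):
    im,d=get_image(n); cv2.imwrite(f"pics/{n}0.png",im[...,::-1]); np.save(f"{n}d.npy",d)
    p=camera_params(n); print(n,p)
print(sensors.read_state())
E
```

```text
scene {'camera_matrix': array([[552.51253068,   0.        , 316.05823707],
       [  0.        , 552.51253068, 240.52366913],
       [  0.        ,   0.        ,   1.        ]]), 'R': array([[-0.5411094 ,  0.84073556, -0.01908751],
       [ 0.53750085,  0.32830889, -0.77672782],
       [-0.6467561 , -0.43055427, -0.62954711]]), 't': array([ 319.82298826, -245.65554427, 1588.73283359])}
top {'camera_matrix': array([[621.45048173,   0.        , 313.10809533],
       [  0.        , 621.45048173, 242.48518982],
       [  0.        ,   0.        ,   1.        ]]), 'R': array([[-0.02636653, -0.9996243 ,  0.00748819],
       [-0.99240856,  0.02527459, -0.12035969],
       [ 0.12012521, -0.01060481, -0.99270211]]), 't': array([ -31.19024485,  561.11834094, 1191.4684159 ])}
{'clock': 0.1, 'joints': array([-1.04936912e+00,  3.85462182e-01,  6.76981155e-03, -4.37527768e-04,
       -1.19402230e+00, -2.58578055e-01]), 'joint_vel': array([ 0.00111811, -0.00122735,  0.00384103,  0.00149335, -0.00037884,
        0.00021043]), 'joint_efforts': array([-8.88447848e-04, -3.93318629e+01,  1.88930279e+01,  4.19796199e+00,
       -2.58980923e-03,  1.00925365e-05]), 'position': array([ 162.2435813 , -602.96853921,  200.44408429]), 'ee_rot': array([-1.30966516e-01,  9.91386307e-01,  9.64454971e-04, -1.76596210e-04]), 'contact_force': array([-0.23136607,  0.35577425, -0.67576172]), 'wrist_torque': array([-0.06263726, -0.01984228, -0.03766474]), 'grasp_force': 0.0, 'gripper_width': 85.03908504250107}
```

View pics/top0.png

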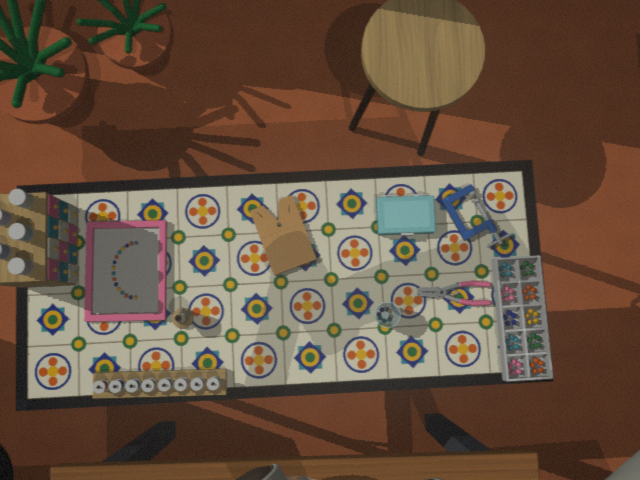

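View pics/scene0.png

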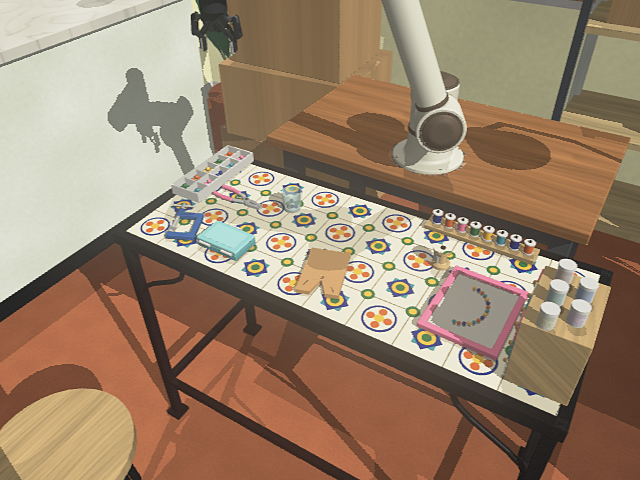

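The top view shows the pin at about (285,235), its slot up towards the far rim. The rim runs from (30,185) to (530,162). The case at (405,213), the cup (388,313) and the spool (182,318) are off to the sides.

```bash
cat > h.py <<'E'
from bench import *
import cv2,numpy as np
P=camera_params("top")
def ray(uv,z):
    uv=np.atleast_2d(np.float64(uv)); K,R,t=P["camera_matrix"],P["R"],P["t"]
    d=np.c_[uv,np.ones(len(uv))]@np.linalg.inv(K).T@R; c=-R.T@t
    return (c+d*((z-c[2])/d[:,2])[:,None])[:,:2]
def edge(im,d):
    # outer rim: table->floor depth jump, table height from depth
    K,R,t=P["camera_matrix"],P["R"],P["t"]
    v,u=np.mgrid[:480,:640]; c=np.stack([(u-K[0,2])/K[0,0]*d,(v-K[1,2])/K[1,1]*d,d],-1)
    z=((c-t)@R)[...,2]; pts=[]; inn=[]
    g=im.max(2)
    for u in list(range(90,245,3))+list(range(325,430,3)):
        r=[v for v in range(140,215) if d[v,u]>0 and abs(z[v,u])<25]
        if r: pts.append((u,min(r)-.5))
        b=[v for v in range(170,225) if g[v,u]>120 and g[v+1,u]>110]
        if b: inn.append((u,min(b)-.5))
    out=[]
    for q in(pts,inn):
        w=np.float32(ray(q,0)); l=cv2.fitLine(w,cv2.DIST_HUBER,0,.01,.01).ravel(); dd=l[:2]*np.sign(l[1])
        n=np.array([dd[1],-dd[0]]); out.append((n,n@l[2:],np.abs((w-l[2:])@n).mean()))
    return out
def pin(im,box=(225,165,345,300)):
    h=cv2.cvtColor(im,cv2.COLOR_RGB2HSV); m=cv2.inRange(h,(7,70,60),(22,190,255))
    x0,y0,x1,y1=box; M=np.zeros_like(m); M[y0:y1,x0:x1]=m[y0:y1,x0:x1]
    M=cv2.morphologyEx(M,cv2.MORPH_OPEN,np.ones((3,3)))
    c=max(cv2.findContours(M,cv2.RETR_EXTERNAL,cv2.CHAIN_APPROX_NONE)[0],key=cv2.contourArea)
    w=np.float32(ray(c[:,0],10)); return c,w,M
E
python3 - <<'E'
from h import *
im,d=get_image("top")
for n,o,e in edge(im,d): print("edge n",n,"off",o,"res",e)
c,w,M=pin(im); r=cv2.minAreaRect(w); print(r,cv2.boxPoints(r))
o=im.copy(); cv2.drawContours(o,[c],-1,(255,0,255),1)
cv2.imwrite("pics/pin1.png",cv2.resize(o[150:310,210:370],(640,640),interpolation=cv2.INTER_NEAREST)[...,::-1])
E
```

```text
edge n [0.9996332  0.02708386] off 712.2533 res 0.54104245
edge n [0.9996349  0.02701796] off 688.8823 res 0.5167069
((580.5166625976562, 15.480705261230469), (150.39089965820312, 111.87832641601562), 10.237138748168945) [[496.57663   57.165417]
 [516.45996  -52.931873]
 [664.45667  -26.204006]
 [644.57336   83.89328 ]]
```

View pics/pin1.png

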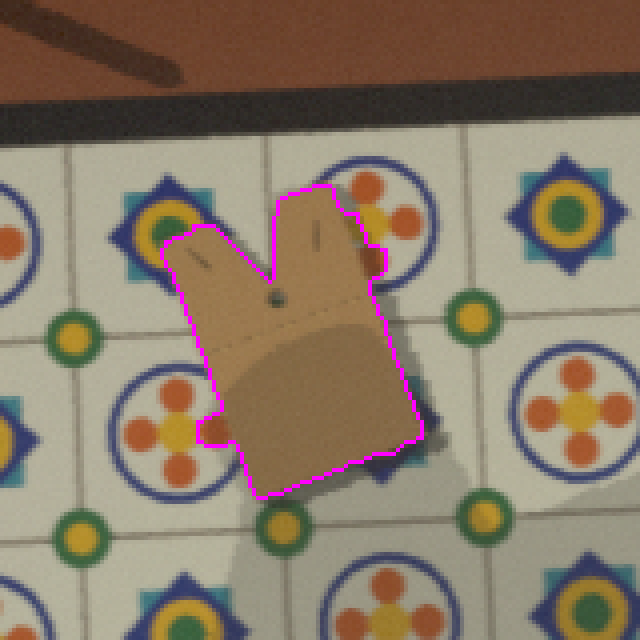

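```bash
cat >> h.py <<'E'
def pose(im,box=(225,150,345,300)):
    h=cv2.cvtColor(im,cv2.COLOR_RGB2HSV); m=cv2.inRange(h,(7,70,60),(22,150,255))
    x0,y0,x1,y1=box; M=np.zeros_like(m); M[y0:y1,x0:x1]=m[y0:y1,x0:x1]
    M=cv2.morphologyEx(M,cv2.MORPH_OPEN,cv2.getStructuringElement(cv2.MORPH_ELLIPSE,(7,7)))
    c=max(cv2.findContours(M,cv2.RETR_EXTERNAL,cv2.CHAIN_APPROX_NONE)[0],key=cv2.contourArea)
    w=np.float32(ray(c[:,0],10)); r=cv2.minAreaRect(w); b=cv2.boxPoints(r); b=b[np.argsort(b[:,0])]
    rear,front=b[:2].mean(0),b[2:].mean(0); a=np.arctan2(*(front-rear)[::-1])
    return c,r,rear,front,a
E
python3 - <<'E'
from h import *
im,d=get_image("top")
c,r,rear,front,a=pose(im); print(r,rear,front,np.degrees(a))
w=ray([(274.2,274.5),(316,259.2),(250.5,210.8),(293.7,196)],10);print(w)
for i,j in((0,1),(2,3),(0,2),(1,3)): v=w[j]-w[i]; print(np.hypot(*v),np.degrees(np.arctan2(v[1],v[0])))
for n,uv in dict(case=[(376,236),(435,234)],cup=[(375,320),(402,313)],spool=[(170,318),(193,318)],mat=[(168,222),(168,318)]).items(): print(n,ray(uv,0))
E
```

```text
((580.8746337890625, 14.301673889160156), (141.62672424316406, 93.58885955810547), 18.60909652709961) [513.76355   -8.295559] [647.9857    36.898907] 18.609093
[[500.61132975  33.41520741]
 [529.14225179 -50.88270188]
 [630.7589155   78.86705752]
 [658.99625726  -9.11904722]]
88.99523034462756 -71.30143067882823
92.40617996753427 -72.20702883889838
137.85595653801022 19.25089404924852
136.40478579639338 17.82883311391843
case [[ 574.24910705 -174.14334877]
 [ 575.3009108  -294.33245718]]
cup [[ 405.10450473 -165.61659561]
 [ 417.57205037 -220.21887817]]
spool [[419.85800257 243.22355982]
 [418.65020831 197.43636872]]
mat [[613.65139673 247.52908088]
 [419.96299681 247.2038661 ]]
```

The 7x7-opened mask gives a clean pin: 141.6 x 93.6 mm, at 18.6° against the edge normal's 1.55°. The edge offset is about 711.5 mm. Next I bring the half-open fingers behind the plain end.

Call:
servo_tool --motion '[{"travel": [-0.093,0.096,0],"rot": [0,0,0],"hand": 0.6},{"travel": [-0.093,0.096,0],"rot": [0,0,0],"hand": 0.6},{"travel": [-0.093,0.096,0],"rot": [0,0,0],"hand": 0.6},{"travel": [-0.093,0.096,0],"rot": [0,0,0],"hand": 0.6},{"travel": [-0.093,0.096,0],"rot": [0,0,0],"hand": 0.6},{"travel": [-0.093,0.096,0],"rot": [0,0,0],"hand": 0.6},{"travel": [-0.093,0.096,0],"rot": [0,0,0],"hand": 0.6},{"travel": [-0.093,0.096,0],"rot": [0,0,0],"hand": 0.6},{"travel": [-0.093,0.096,0],"rot": [0,0,0],"hand": 0.6},{"travel": [-0.093,0.096,0],"rot": [0,0,0],"hand": 0.6}]'

```text
clock: 1.03
position: [324.9, -309.8, 201.4]
ee_rot: [-0.131, 0.991, -0.0, 0.0]
contact_force: [1.6, 0.1, -0.2]
gripper_width: 51.1
grasp_force: 0.0
```

Call:
servo_tool --motion '[{"travel": [-0.093,0.096,0],"rot": [0,0,0],"hand": 0.6},{"travel": [-0.093,0.096,0],"rot": [0,0,0],"hand": 0.6},{"travel": [-0.093,0.096,0],"rot": [0,0,0],"hand": 0.6},{"travel": [-0.093,0.096,0],"rot": [0,0,0],"hand": 0.6},{"travel": [-0.093,0.096,0],"rot": [0,0,0],"hand": 0.6},{"travel": [-0.093,0.096,0],"rot": [0,0,0],"hand": 0.6},{"travel": [-0.093,0.096,0],"rot": [0,0,0],"hand": 0.6},{"travel": [-0.093,0.096,0],"rot": [0,0,0],"hand": 0.6},{"travel": [-0.08,0.08,0],"rot": [0,0,-0.01],"hand": 0.6},{"travel": [0,0,0],"rot": [0,0,0],"hand": 0.6}]'

```text
clock: 1.87
position: [470.8, -49.8, 201.3]
ee_rot: [-0.165, 0.986, 0.0, 0.001]
contact_force: [0.2, -0.1, -0.6]
gripper_width: 50.9
grasp_force: 0.0
```

Call:
servo_tool --motion '[{"travel": [-0.1,0.1,0],"rot": [0,0,0],"hand": 0.6},{"travel": [0,0,0.12],"rot": [0,0,0],"hand": 0.6},{"travel": [0,0,0.14],"rot": [0,0,0],"hand": 0.6},{"travel": [0,0,0.14],"rot": [0,0,0],"hand": 0.6},{"travel": [0,0,0.14],"rot": [0,0,0],"hand": 0.6},{"travel": [0,0,0.12],"rot": [0,0,0],"hand": 0.6},{"travel": [0,0,0.06],"rot": [0,0,0],"hand": 0.6},{"travel": [0,0,0],"rot": [0,0,0],"hand": 0.6}]'

```text
clock: 2.53
position: [480.8, -22.5, 17.9]
ee_rot: [-0.161, 0.987, -0.0, -0.004]
contact_force: [-0.2, -0.5, 0.9]
gripper_width: 51.2
grasp_force: 0.0
```

```bash
python3 - <<'E'
from h import *
im,d=get_image("scene"); cv2.imwrite("pics/s2.png",cv2.resize(im[180:340,220:420],(800,640))[...,::-1])
im,d=get_image("top"); cv2.imwrite("pics/t2.png",cv2.resize(im[150:350,200:400],(600,600))[...,::-1])
print(sensors.read_state()["position"])
E
```

```text
[484.22007138 -21.68560943  21.48214486]
```

View pics/s2.png

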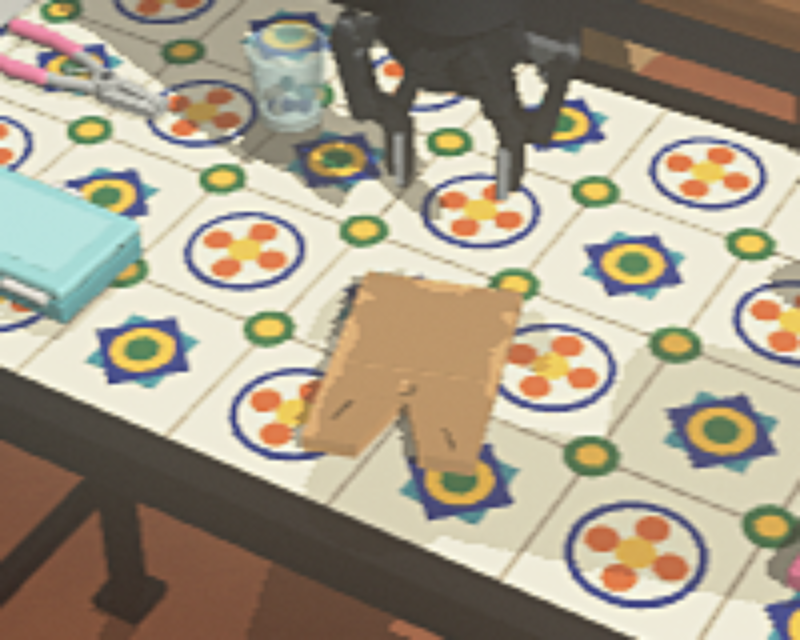

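The scene view shows the two fingers upright at (400,160) and (510,180), a little above the tiles and behind the pin's straight rear edge at (365,280)-(520,295). I lower gently.

Call:
servo_tool --motion '[{"travel": [0,0.013,0.04],"rot": [0,0,0],"hand": 0.6},{"travel": [0,0,0.02],"rot": [0,0,0],"hand": 0.6},{"travel": [0,0,0.01],"rot": [0,0,0],"hand": 0.6},{"travel": [0,0,0],"rot": [0,0,0],"hand": 0.6},{"travel": [0,0,0],"rot": [0,0,0],"hand": 0.6}]'

```text
clock: 3.05
position: [483.6, -18.3, 4.7]
ee_rot: [-0.162, 0.987, 0.0, 0.001]
contact_force: [1.1, 0.1, -0.4]
gripper_width: 51.5
grasp_force: 0.0
```

Call:
servo_tool --motion '[{"travel": [0,0,0.01],"rot": [0,0,0],"hand": 0.6},{"travel": [0,0,0],"rot": [0,0,0],"hand": 0.6},{"travel": [0,0,0],"rot": [0,0,0],"hand": 0.6}]'

```text
clock: 3.3
position: [483.2, -18.4, 1.6]
ee_rot: [-0.162, 0.987, 0.0, 0.0]
contact_force: [-0.3, 0.7, -0.7]
gripper_width: 51.3
grasp_force: 0.0
```

Call:
servo_tool --motion '[{"travel": [0,0,0.01],"rot": [0,0,0],"hand": 0.6},{"travel": [0,0,0],"rot": [0,0,0],"hand": 0.6},{"travel": [0,0,0],"rot": [0,0,0],"hand": 0.6}]'

```text
clock: 3.55
position: [482.9, -18.4, -1.3]
ee_rot: [-0.162, 0.987, -0.0, -0.0]
contact_force: [-0.9, -0.0, -0.7]
gripper_width: 51.2
grasp_force: 0.0
```

```bash
python3 - <<'E'
from h import *
im,d=get_image("scene"); cv2.imwrite("pics/s3.png",cv2.resize(im[200:300,280:400],(720,600),interpolation=cv2.INTER_CUBIC)[...,::-1])
s=sensors.read_state();print(s["position"],s["contact_force"])
E
```

```text
[482.9961208  -18.38133188  -1.17182613] [-0.03265246 -0.06127649  0.57548961]
```

View pics/s3.png

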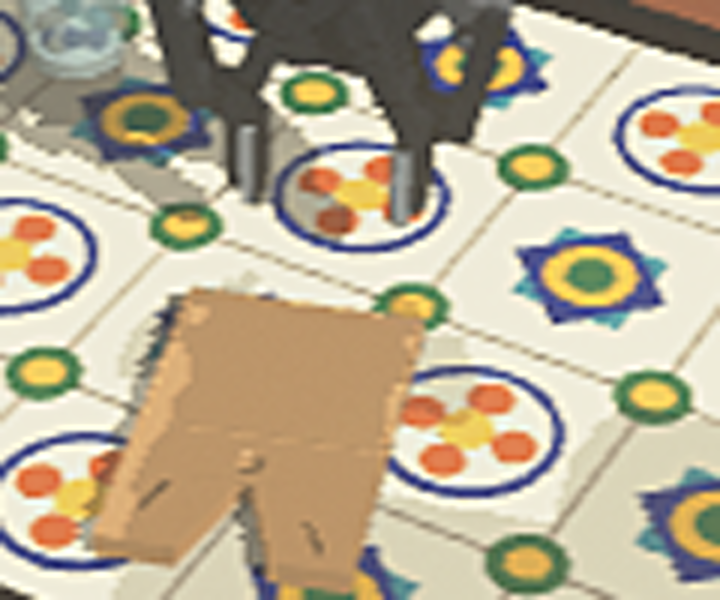

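The fingertips at (248,195) and (402,220) sit just above tile level, about 22 mm behind the rear edge. I start the gentle push.

Call:
servo_tool --motion '[{"travel": [-0.02,0,0],"rot": [0,0,0],"hand": 0.6},{"travel": [-0.02,0,0],"rot": [0,0,0],"hand": 0.6},{"travel": [-0.02,0,0],"rot": [0,0,0],"hand": 0.6},{"travel": [-0.015,0,0],"rot": [0,0,0],"hand": 0.6},{"travel": [-0.015,0,0],"rot": [0,0,0],"hand": 0.6},{"travel": [-0.015,0,0],"rot": [0,0,0],"hand": 0.6},{"travel": [-0.015,0,0],"rot": [0,0,0],"hand": 0.6},{"travel": [-0.015,0,0],"rot": [0,0,0],"hand": 0.6},{"travel": [0,0,0],"rot": [0,0,0],"hand": 0.6},{"travel": [0,0,0],"rot": [0,0,0],"hand": 0.6}]'

```text
clock: 4.43
position: [515.1, -7.5, -1.2]
ee_rot: [-0.162, 0.987, 0.0, -0.0]
contact_force: [0.1, 0.9, 0.4]
gripper_width: 51.4
grasp_force: 0.0
```

```bash
cat > m.py <<'E'
from h import *
import sys
im,d=get_image("top")
c,r,rear,front,a=pose(im,(225,110,345,300)); print(r,rear,front,np.degrees(a))
s=sensors.read_state();p=s["position"];q=s["ee_rot"];print(p,"tool",np.degrees(-2*np.arctan2(q[0],q[1])),s["contact_force"])
n=np.array([.9996,.0271]);u=np.array([np.cos(a),np.sin(a)]);ce=np.array(r[0]);print("past edge",n@front-711.5,"via centre",n@(ce+70*u)-711.5,"rear-tcp along u",u@(ce-70*u-p[:2]),"lateral tcp",np.cross(u,p[:2]-ce))
if len(sys.argv)>1:
    o=im.copy();cv2.drawContours(o,[c],-1,(255,0,255),1);cv2.imwrite(sys.argv[1],cv2.resize(o[120:300,200:400],(800,720),interpolation=cv2.INTER_NEAREST)[60:660,:,::-1])
E
python3 m.py pics/t4.png 2>/dev/null
```

```text
((616.7996215820312, 59.15366744995117), (45.264774322509766, 41.835655212402344), 40.69966506958008) [599.6412    44.395226] [633.95807  73.91211] 40.699703
[514.83988615  -7.57594666  -1.18423666] tool 18.650927889424416 [ 0.37158228  0.13794948 -0.27011715]
past edge -75.79249621582028 via centre -39.058597277069 rear-tcp along u 50.81353058599633 lateral tcp 15.897150716705426
```

View pics/t4.png

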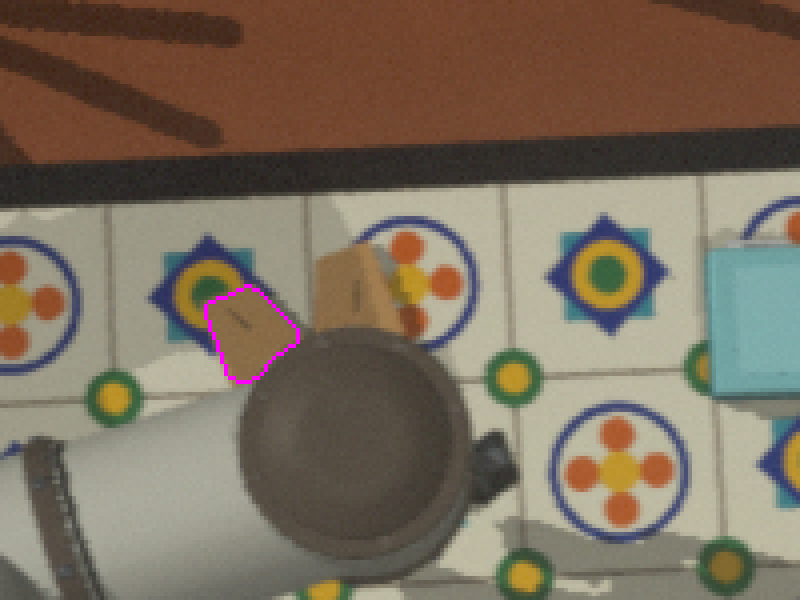

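The arm hides most of the pin from above, and the visible prongs at (250,290) and (345,250) have not moved. I check contact from the side camera.

```bash
python3 - <<'E'
from h import *
im,d=get_image("scene"); cv2.imwrite("pics/s5.png",cv2.resize(im[200:300,280:400],(720,600),interpolation=cv2.INTER_CUBIC)[...,::-1])
E
```

```text
(no output)
```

View pics/s5.png

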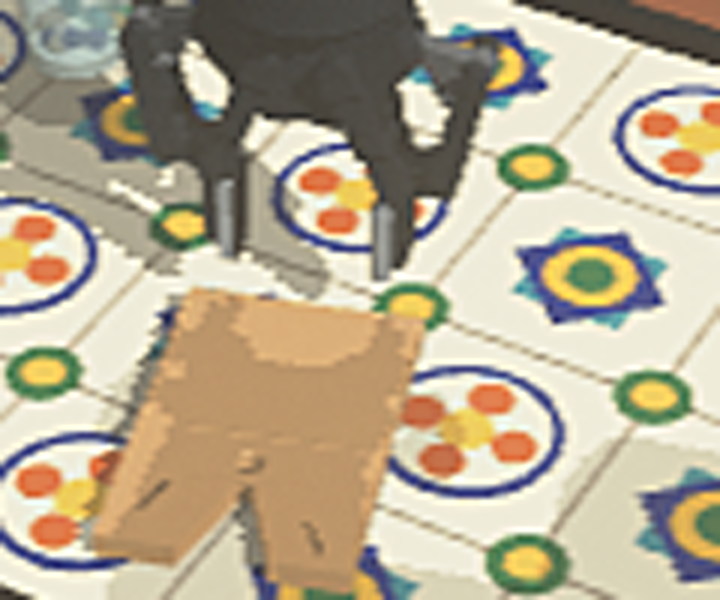

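```bash
python3 - <<'E'
import h
from h import *
h.P=camera_params("scene")
T=[(319.2,242.5),(344.7,246.7)]
for z in(0,5,10,20): print(z,ray(T,z),ray(T,z).mean(0))
print(ray([(311.7,248.3),(350.8,253.7)],10))
E
```

```text
0 [[497.18692697 -51.69087746]
 [479.40762266   6.80636161]] [488.29727481 -22.44225793]
5 [[502.30928283 -48.3340115 ]
 [484.6389899    9.80455973]] [493.47413637 -19.26472588]
10 [[507.4316387  -44.97714553]
 [489.87035715  12.80275785]] [498.65099792 -16.08719384]
20 [[517.67635043 -38.26341361]
 [500.33309164  18.79915409]] [509.00472103  -9.73212976]
[[533.94272976 -48.33049214]
 [503.95382599  36.95559148]]
```

```bash
python3 - <<'E'
from h import *
im,d=get_image("scene");P=camera_params("scene");K,R,t=P["camera_matrix"],P["R"],P["t"]
v,u=np.mgrid[:480,:640]; W=(np.stack([(u-K[0,2])/K[0,0]*d,(v-K[1,2])/K[1,1]*d,d],-1)-t)@R
for cols in((314,317,319),(341,344,347)):
  for c in cols:
    print(c,[(r,*W[r,c].round(0).astype(int)) for r in range(234,250,2)])
print("pin",[W[r,332].round(0) for r in (252,256,260,265)])
E
```

```text
314 [(234, np.int64(532), np.int64(-43), np.int64(52)), (236, np.int64(530), np.int64(-44), np.int64(45)), (238, np.int64(534), np.int64(-41), np.int64(44)), (240, np.int64(495), np.int64(-68), np.int64(-1)), (242, np.int64(501), np.int64(-64), np.int64(-1)), (244, np.int64(503), np.int64(-63), np.int64(-5)), (246, np.int64(511), np.int64(-58), np.int64(-4)), (248, np.int64(529), np.int64(-45), np.int64(9))]
317 [(234, np.int64(533), np.int64(-33), np.int64(57)), (236, np.int64(532), np.int64(-35), np.int64(50)), (238, np.int64(534), np.int64(-33), np.int64(47)), (240, np.int64(534), np.int64(-33), np.int64(40)), (242, np.int64(534), np.int64(-34), np.int64(35)), (244, np.int64(502), np.int64(-55), np.int64(-2)), (246, np.int64(507), np.int64(-52), np.int64(-4)), (248, np.int64(528), np.int64(-38), np.int64(11))]
319 [(234, np.int64(534), np.int64(-28), np.int64(60)), (236, np.int64(531), np.int64(-30), np.int64(52)), (238, np.int64(532), np.int64(-29), np.int64(47)), (240, np.int64(533), np.int64(-29), np.int64(42)), (242, np.int64(532), np.int64(-29), np.int64(36)), (244, np.int64(
[... 764 characters left out ...]
(514), np.int64(25), np.int64(46)), (244, np.int64(515), np.int64(25), np.int64(41)), (246, np.int64(515), np.int64(25), np.int64(35)), (248, np.int64(484), np.int64(8), np.int64(0))]
347 [(234, np.int64(509), np.int64(29), np.int64(66)), (236, np.int64(509), np.int64(29), np.int64(61)), (238, np.int64(507), np.int64(28), np.int64(53)), (240, np.int64(510), np.int64(30), np.int64(51)), (242, np.int64(507), np.int64(28), np.int64(42)), (244, np.int64(508), np.int64(29), np.int64(38)), (246, np.int64(471), np.int64(8), np.int64(-3)), (248, np.int64(477), np.int64(12), np.int64(-3))]
pin [array([523.,  -1.,  12.]), array([533.,   5.,  11.]), array([540.,  10.,   6.]), array([557.,  20.,   8.])]
```

The depth shows the tips actually hang about 33 mm above the tiles, well above the reading, and overlap the pin from above. I back off and lower by measurement instead.

Call:
servo_tool --motion '[{"travel": [0.06,0,0],"rot": [0,0,0],"hand": 0.6},{"travel": [0.06,0,0],"rot": [0,0,0],"hand": 0.6},{"travel": [0,0,0.03],"rot": [0,0,0],"hand": 0.6},{"travel": [0,0,0.03],"rot": [0,0,0],"hand": 0.6},{"travel": [0,0,0.02],"rot": [0,0,0],"hand": 0.6},{"travel": [0,0,0],"rot": [0,0,0],"hand": 0.6},{"travel": [0,0,0],"rot": [0,0,0],"hand": 0.6}]'

```text
clock: 5.17
position: [486.9, -17.1, -21.7]
ee_rot: [-0.162, 0.987, -0.0, -0.0]
contact_force: [0.4, -0.7, -0.3]
gripper_width: 51.2
grasp_force: 0.0
```

```bash
cat > tips.py <<'E'
from h import *
im,d=get_image("scene");P=camera_params("scene");K,R,t=P["camera_matrix"],P["R"],P["t"]
v,u=np.mgrid[:480,:640]; W=(np.stack([(u-K[0,2])/K[0,0]*d,(v-K[1,2])/K[1,1]*d,d],-1)-t)@R
p=sensors.read_state()["position"]; print(p,sensors.read_state()["contact_force"])
D=W[...,:2]-p[:2]; near=(np.hypot(D[...,0],D[...,1])<55)&(d>0)&(cv2.cvtColor(im,cv2.COLOR_RGB2HSV)[...,2]<110)
# finger pixels: contiguous above-table points, lowest row in each column
for c in range(300,365,3):
    r=np.flatnonzero(near[:,c]&(W[:,c,2]>6))
    if len(r): print(c,r.max(),W[r.max(),c].round(0),im[r.max(),c])
E
python3 tips.py
```

```text
[487.14266769 -16.97426685 -21.37535187] [-0.03005169  0.25624708 -1.1911702 ]
312 225 [512. -60.  58.] [73 70 64]
315 226 [506. -56.  52.] [63 60 52]
318 238 [507. -48.  22.] [69 63 56]
321 228 [508. -39.  55.] [79 76 68]
324 234 [491. -42.  25.] [98 94 84]
327 219 [497. -30.  77.] [94 91 83]
330 219 [500. -20.  82.] [51 49 44]
333 219 [498. -14.  84.] [80 78 70]
336 220 [494.  -8.  81.] [75 72 64]
339 220 [495.   0.  85.] [59 56 50]
342 225 [496.   9.  75.] [55 58 53]
345 233 [488.  12.  48.] [70 75 77]
348 243 [481.  16.  16.] [78 73 66]
351 238 [474.  20.  28.] [80 80 94]
354 231 [483.  32.  59.] [75 71 55]
357 231 [478.  37.  57.] [55 52 47]
```

Call:
servo_tool --motion '[{"travel": [0,0,0.02],"rot": [0,0,0],"hand": 0.6},{"travel": [0,0,0.01],"rot": [0,0,0],"hand": 0.6},{"travel": [0,0,0],"rot": [0,0,0],"hand": 0.6},{"travel": [0,0,0],"rot": [0,0,0],"hand": 0.6}]'

```text
clock: 5.55
position: [486.5, -17.2, -28.8]
ee_rot: [-0.162, 0.987, -0.0, -0.0]
contact_force: [-0.1, -0.0, -0.9]
gripper_width: 51.3
grasp_force: 0.0
```

```bash
sed -i 's/range(300,365,3)/range(312,352)/; s/>6))/>1))/; s/    if len(r): print.*/    if len(r) and W[r.max(),c,2]<32: print(c,r.max(),W[r.max(),c].round(0),im[r.max(),c])/' tips.py; python3 tips.py;python3 - <<'E'
from h import *
im,d=get_image("scene"); cv2.imwrite("pics/s6.png",cv2.resize(im[200:270,290:370],(800,600),interpolation=cv2.INTER_NEAREST)[...,::-1])
E
```

```text
[486.62941319 -17.16655382 -28.64575825] [ 0.17380512  0.05014325 -0.19635357]
318 241 [506. -49.  11.] [95 89 79]
319 241 [504. -48.  11.] [102 101  93]
321 244 [505. -42.   5.] [102  99  89]
322 244 [504. -40.   5.] [104  99  87]
323 241 [501. -39.  12.] [80 75 65]
324 234 [486. -45.  21.] [101  96  86]
335 240 [472. -24.   2.] [ 78  81 104]
348 245 [483.  18.  12.] [59 53 46]
349 244 [483.  20.  17.] [64 59 52]
350 242 [479.  20.  20.] [87 83 74]
351 238 [475.  20.  29.] [ 86  86 100]
```

View pics/s6.png

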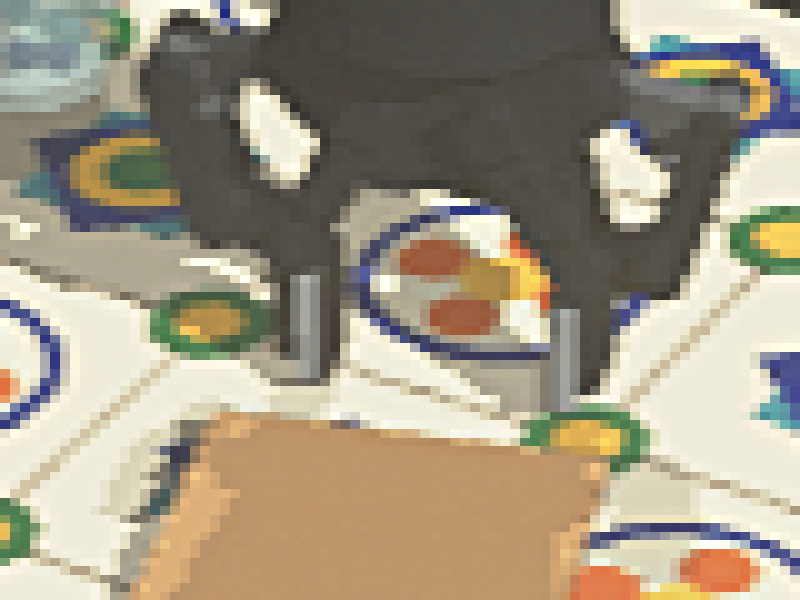

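The tips, at (305,385) and (580,405) in the crop, are now about 5-8 mm above the tiles and clear behind the pin. One more small step down follows, watching the force.

Call:
servo_tool --motion '[{"travel": [0,0,0.01],"rot": [0,0,0],"hand": 0.6},{"travel": [0,0,0],"rot": [0,0,0],"hand": 0.6},{"travel": [0,0,0],"rot": [0,0,0],"hand": 0.6}]'

```text
clock: 5.9
position: [486.5, -17.2, -31.2]
ee_rot: [-0.162, 0.987, -0.0, -0.0]
contact_force: [0.1, 0.2, -0.1]
gripper_width: 51.3
grasp_force: 0.0
```

```bash
python3 tips.py
```

```text
[486.58546534 -17.18616431 -31.09562272] [-0.19430035 -0.5040699   0.05061445]
318 241 [503. -51.   9.] [61 55 46]
319 242 [504. -48.   8.] [105 103  95]
322 244 [504. -39.   6.] [77 72 64]
323 242 [498. -40.   7.] [69 62 55]
324 234 [486. -45.  21.] [102  98  86]
327 235 [465. -50.   1.] [ 87  89 107]
336 241 [473. -20.   1.] [56 55 87]
344 241 [464.  -4.   2.] [81 80 88]
348 246 [481.  16.   7.] [81 75 70]
349 245 [482.  19.  12.] [64 59 53]
350 243 [478.  20.  15.] [88 84 77]
351 238 [476.  21.  30.] [ 85  85 100]
```

Call:
servo_tool --motion '[{"travel": [-0.02,0,0],"rot": [0,0,0],"hand": 0.6},{"travel": [-0.02,0,0],"rot": [0,0,0],"hand": 0.6},{"travel": [-0.016,0,0],"rot": [0,0,0],"hand": 0.6},{"travel": [-0.012,0,0],"rot": [0,0,0],"hand": 0.6},{"travel": [-0.012,0,0],"rot": [0,0,0],"hand": 0.6},{"travel": [-0.012,0,0],"rot": [0,0,0],"hand": 0.6},{"travel": [-0.012,0,0],"rot": [0,0,0],"hand": 0.6},{"travel": [-0.012,0,0],"rot": [0,0,0],"hand": 0.6},{"travel": [-0.012,0,0],"rot": [0,0,0],"hand": 0.6},{"travel": [-0.012,0,0],"rot": [0,0,0],"hand": 0.6}]'

```text
clock: 6.78
position: [520.1, -5.9, -31.2]
ee_rot: [-0.162, 0.987, 0.0, 0.0]
contact_force: [-0.5, -0.2, -1.0]
gripper_width: 51.3
grasp_force: 0.2
```

```bash
python3 - <<'E'
from h import *
im,d=get_image("scene"); cv2.imwrite("pics/s7.png",cv2.resize(im[210:320,280:400],(720,600),interpolation=cv2.INTER_NEAREST)[...,::-1])
print(sensors.read_state()["position"])
E
```

```text
[520.8923791   -5.62752276 -31.03563892]
```

View pics/s7.png

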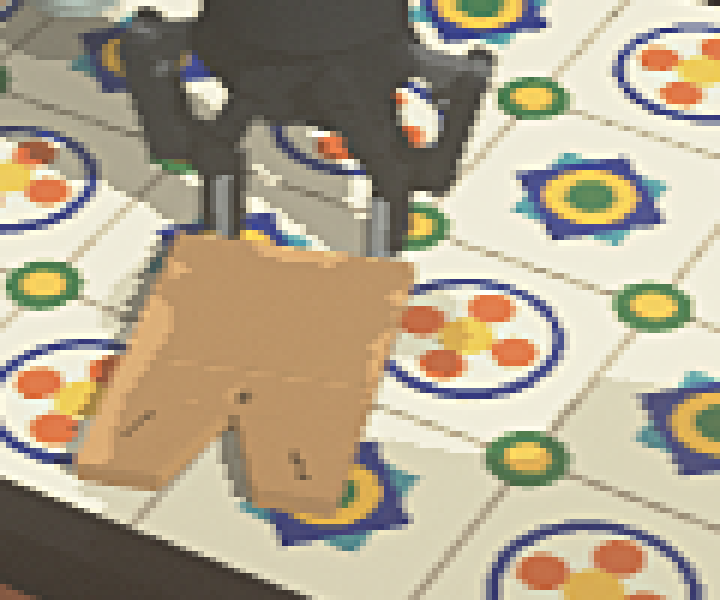

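It works: both tips press on the rear edge at (222,235) and (385,255), and the pin has slid about 15 mm. Next I push on while turning it square.

Call:
servo_tool --motion '[{"travel": [-0.016,0.001,0],"rot": [0,0,0.0024],"hand": 0.6},{"travel": [-0.016,0.001,0],"rot": [0,0,0.0024],"hand": 0.6},{"travel": [-0.016,0.001,0],"rot": [0,0,0.0024],"hand": 0.6},{"travel": [-0.016,0.001,0],"rot": [0,0,0.0024],"hand": 0.6},{"travel": [-0.016,0.001,0],"rot": [0,0,0.0024],"hand": 0.6},{"travel": [-0.016,0.001,0],"rot": [0,0,0.0024],"hand": 0.6},{"travel": [-0.016,0.001,0],"rot": [0,0,0.0024],"hand": 0.6},{"travel": [-0.016,0.001,0],"rot": [0,0,0.0024],"hand": 0.6},{"travel": [-0.016,0.001,0],"rot": [0,0,0.0024],"hand": 0.6},{"travel": [-0.016,0.001,0],"rot": [0,0,0.0024],"hand": 0.6}]'

```text
clock: 7.67
position: [558.1, 6.7, -31.1]
ee_rot: [-0.087, 0.996, -0.0, -0.0]
contact_force: [-1.8, -0.1, 0.1]
gripper_width: 51.4
grasp_force: 0.5
```

Call:
servo_tool --motion '[{"travel": [-0.016,0.001,0],"rot": [0,0,0.0024],"hand": 0.6},{"travel": [-0.016,0.001,0],"rot": [0,0,0.0024],"hand": 0.6},{"travel": [-0.016,0.001,0],"rot": [0,0,0.0024],"hand": 0.6},{"travel": [-0.016,0.001,0],"rot": [0,0,0.0024],"hand": 0.6},{"travel": [-0.016,0.001,0],"rot": [0,0,0.0024],"hand": 0.6},{"travel": [-0.016,0.001,0],"rot": [0,0,0.0024],"hand": 0.6},{"travel": [-0.016,0.001,0],"rot": [0,0,0.0024],"hand": 0.6},{"travel": [-0.016,0.001,0],"rot": [0,0,0.0024],"hand": 0.6},{"travel": [0,0,0],"rot": [0,0,0],"hand": 0.6},{"travel": [0,0,0],"rot": [0,0,0],"hand": 0.6}]'

```text
clock: 8.5
position: [589.9, 12.6, -31.1]
ee_rot: [-0.027, 1.0, 0.0, 0.0]
contact_force: [-0.4, 0.2, -1.0]
gripper_width: 51.5
grasp_force: 0.0
```

Call:
servo_tool --motion '[{"travel": [0.03,0,0],"rot": [0,0,0],"hand": 0.6},{"travel": [0.1,0,0],"rot": [0,0,0.002],"hand": 0.6},{"travel": [0.14,0,0],"rot": [0,0,0.002],"hand": 0.6},{"travel": [0.14,0,0],"rot": [0,0,0],"hand": 0.6},{"travel": [0.11,0,0],"rot": [0,0,0],"hand": 0.6},{"travel": [0,0,0],"rot": [0,0,0],"hand": 0.6},{"travel": [0,0,0],"rot": [0,0,0],"hand": 0.6}]'

```text
clock: 9.08
position: [457.6, 7.2, -30.7]
ee_rot: [-0.015, 1.0, -0.0, -0.0]
contact_force: [1.2, 0.2, 0.5]
gripper_width: 51.1
grasp_force: 0.0
```

```bash
python3 m.py pics/t8.png 2>/dev/null
```

```text
((672.8291015625, 16.379993438720703), (144.1412353515625, 100.15484619140625), 3.2938625812530518) [600.87756   12.239025] [744.78064   20.520962] 3.2938638
[459.5509668    7.66248497 -30.52247084] tool 1.7179883224608337 [ 0.67336592 -0.04297043 -0.69200566]
past edge 33.53884545631411 via centre 31.46927139759066 rear-tcp along u 143.426677126523 lateral tcp 3.5512377114066087
```

View pics/t8.png

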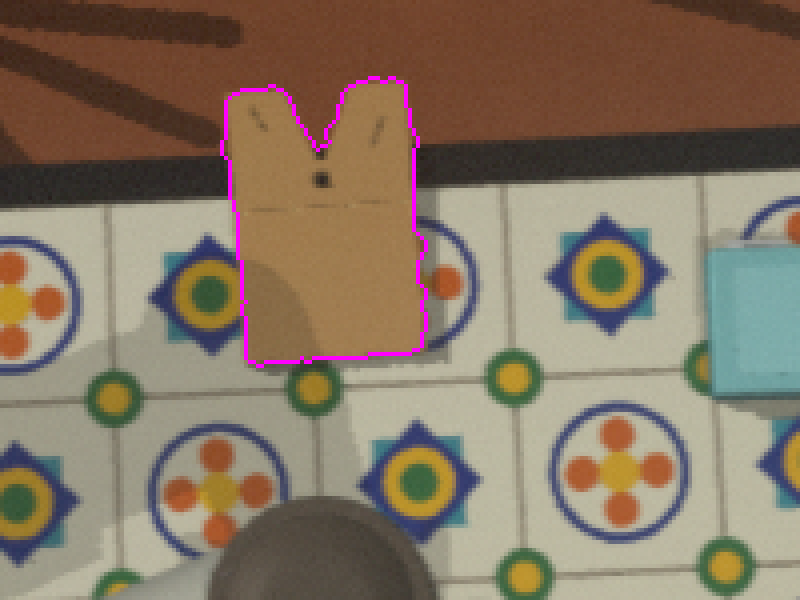

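The pin is free and nearly square, with its prongs over the rim at (260,90) and (385,80). It stands about 31.5 mm out, so 28.5 mm remains. The contact offset puts the final TCP x near 618.4.

Call:
servo_tool --motion '[{"travel": [-0.12,0,0],"rot": [0,0,0],"hand": 0.6},{"travel": [-0.14,0,0],"rot": [0,0,0],"hand": 0.6},{"travel": [-0.14,0,0],"rot": [0,0,0],"hand": 0.6},{"travel": [-0.06,0,0],"rot": [0,0,0],"hand": 0.6},{"travel": [0,0,0],"rot": [0,0,0],"hand": 0.6},{"travel": [0,0,0],"rot": [0,0,0],"hand": 0.6},{"travel": [0,0,0],"rot": [0,0,0],"hand": 0.6}]'

```text
clock: 9.72
position: [573.3, 10.5, -31.6]
ee_rot: [-0.014, 1.0, -0.0, -0.001]
contact_force: [0.0, -0.3, 0.3]
gripper_width: 50.8
grasp_force: 0.0
```

Call:
servo_tool --motion '[{"travel": [-0.02,0,0],"rot": [0,0,0],"hand": 0.6},{"travel": [-0.02,0,0],"rot": [0,0,0],"hand": 0.6},{"travel": [-0.016,0,0],"rot": [0,0,0],"hand": 0.6},{"travel": [-0.016,0,0],"rot": [0,0,0],"hand": 0.6},{"travel": [-0.016,0,0],"rot": [0,0,0],"hand": 0.6},{"travel": [-0.016,0,0],"rot": [0,0,0],"hand": 0.6},{"travel": [-0.016,0,0],"rot": [0,0,0],"hand": 0.6},{"travel": [-0.016,0,0],"rot": [0,0,0],"hand": 0.6},{"travel": [-0.016,0,0],"rot": [0,0,0],"hand": 0.6},{"travel": [0,0,0],"rot": [0,0,0],"hand": 0.6}]'

```text
clock: 10.55
position: [613.6, 12.0, -31.1]
ee_rot: [-0.015, 1.0, 0.0, 0.001]
contact_force: [-0.1, 0.3, 0.8]
gripper_width: 51.3
grasp_force: 0.0
```

Call:
servo_tool --motion '[{"travel": [0,0,0],"rot": [0,0,0],"hand": 0.6},{"travel": [0,0,0],"rot": [0,0,0],"hand": 0.6}]'

```text
clock: 10.72
position: [612.5, 12.0, -31.2]
ee_rot: [-0.015, 1.0, 0.0, 0.0]
contact_force: [0.2, 0.2, 0.1]
gripper_width: 51.1
grasp_force: 0.0
```

Call:
servo_tool --motion '[{"travel": [-0.007,0,0],"rot": [0,0,0],"hand": 0.6},{"travel": [-0.007,0,0],"rot": [0,0,0],"hand": 0.6},{"travel": [-0.005,0,0],"rot": [0,0,0],"hand": 0.6},{"travel": [-0.003,0,0],"rot": [0,0,0],"hand": 0.6},{"travel": [0,0,0],"rot": [0,0,0],"hand": 0.6},{"travel": [0,0,0],"rot": [0,0,0],"hand": 0.6}]'

```text
clock: 11.22
position: [618.0, 12.1, -31.1]
ee_rot: [-0.015, 1.0, 0.0, 0.0]
contact_force: [-0.1, 0.0, -0.1]
gripper_width: 51.0
grasp_force: 0.1
```

Call:
servo_tool --motion '[{"travel": [0.03,0,0],"rot": [0,0,0],"hand": 0.6},{"travel": [0.1,0,0],"rot": [0,0,0],"hand": 0.6},{"travel": [0.14,0,0],"rot": [0,0,0],"hand": 0.6},{"travel": [0.14,0,0],"rot": [0,0,0],"hand": 0.6},{"travel": [0.11,0,0],"rot": [0,0,0],"hand": 0.6},{"travel": [0,0,0],"rot": [0,0,0],"hand": 0.6},{"travel": [0,0,0],"rot": [0,0,0],"hand": 0.6}]'

```text
clock: 11.8
position: [486.5, 8.2, -30.6]
ee_rot: [-0.015, 1.0, -0.0, -0.0]
contact_force: [1.7, 0.5, -0.0]
gripper_width: 51.2
grasp_force: 0.0
```

```bash
python3 m.py 2>/dev/null; python3 - <<'E'
from h import *
im,d=get_image("top"); c=pose(im,(225,110,345,300))[0]
im0=cv2.imread("pics/top0.png")[...,::-1]
for n,o,e in edge(im0,np.load("topd.npy")): print(n,o)
# sideways edges: row-wise extremes over the rim/floor part; front/rear rows
p=c[:,0]; 
for v in range(p[:,1].min(),p[:,1].max()+1,6): q=p[p[:,1]==v,0]; print(v,q.min(),q.max(),end="; ")
df=cv2.absdiff(im,im0.copy()).max(2)>60; 
for n,(x0,y0,x1,y1) in dict(case=(370,185,440,240),clamp=(440,180,515,245),pliers=(415,275,495,310),cup=(372,298,405,330),spool=(168,303,196,330),mat=(85,215,170,325)).items(): print(n,df[y0:y1,x0:x1].sum())
E
```

```text
((700.4022827148438, 17.201129913330078), (98.68693542480469, 146.33773803710938), 89.92044830322266) [627.23346  17.30272] [773.5711   17.09954] -0.07955066
[488.42165298   8.60713566 -30.44351126] tool 1.7261118913878342 [0.32301321 0.09293627 0.10690678]
past edge 62.225075067901685 via centre 59.0575699514643 rear-tcp along u 141.96849598176686 lateral tcp -8.888304325990815
[0.9996329  0.02709482] 712.26526
[0.9996349  0.02701796] 688.8823
142 290 299; 148 256 302; 154 257 302; 160 257 304; 166 257 305; 172 257 304; 178 258 304; 184 258 304; 190 260 304; 196 260 305; 202 260 305; 208 261 305; case 0
clamp 0
pliers 0
cup 0
spool 80
mat 542
```

```bash
python3 -c "from bench import *; print(job_done())"
```

```text
the job is handed in; nothing more can be done
None
```

I pushed the bench pin to the far edge and handed the job in: by the top camera its slotted end sticks out about 59–60 mm, square to the edge within about 2°, lying free. I saw no sign that anything else moved, though image changes at the spool and bead mat, probably the arm's shadow, weren't checked.

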